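Dock the loaded vial tray against both stops and hold it there

TASK

Take the loaded vial tray by its upright handle and slide it, pocket end first, into the open end of the docking station, flat on the base plate under the two overhanging lips, until its front edge is home against the end stop and its side is flush against the thick side stop. Keep both vials in their pockets, do not slam the stops, and leave the loose vial and the petri dish alone. Finish still gripping the handle and pressing the tray lightly but definitely (around 10 N) into that corner, against both stops at once: do not let go.

Things in the scene. Friction and masses are not known exactly. Their poses are not given: they have to be found in the camera images.
- vial_tray: Grey plastic vial tray, loose, about 0.2 kg plus two 0.03 kg vials. Foot plate 127 (x) x 85 (y) x 8 mm; origin at the centre of its underside, z up. +x end enters the dock first: it carries the pocket block, x -12 to 62, y +-26.5, top at z 28 mm. The upright handle stands at the -x end
- vial_tray_handle (a point): grip point on the handle's centre line, tray x -45, y 0, z 65 mm; axes as the tray's. The handle is a post 24 mm (x) by 14 mm (y), top at tray z 85 mm, with a collar round its foot to z 16 mm (34 x 26 mm). Grip from above, across 14 or 24 mm
- vial_0: bottle, diameter 24 mm, 55 mm high, standing in the tray's pocket nearer the handle (tray x 8, y 0 mm, pocket floor at tray z 8 mm); origin at the centre of its underside; its top is 63 mm above the tray's underside
- vial_2: the same kind of bottle in the tray's other pocket (tray x 42, y 0, z 8 mm); origin at the centre of its underside
- dock: Aluminium docking station, fixed, elsewhere and turned in each run. Base plate 170 (x) x 136 (y) x 8 mm; origin at the centre of its underside, z up; the tray slides on the plate's top, z 8 mm. The tray enters at the open -x end, moving in +x. Channel y -47.5 to +47.5 mm (10 mm side play), from x -63 to the end stop's face at x 65 mm
- dock_mouth (a point): middle of the open end of the channel on the plate's top (dock x -63, y 0, z 8 mm); axes as the dock's. From here to the end stop a lip overhangs each wall by 12 mm: underside 14 mm and top 18 mm above this point, so the tray cannot be set in from above. In front of it the walls splay outward for 20 mm
- dock_home (a point): where the tray's origin lies when fully home in the corner (dock x 1.5, y 5, z 8 mm); axes as the dock's, parallel to the tray's then
- end_stop: rigid plain steel bar across the closed end of the dock, 14 x 95 x 26 mm; origin at the centre of its underside (dock x 72, y 0, z 8 mm); its working face is 7 mm toward -x of the origin
- side_stop: rigid thick steel bar (18 mm) along the dock's +y wall, the side away from the robot; 128 mm long, 14 mm high; origin at the centre of its underside (dock x 1, y 56.5, z 8 mm); its working face is 9 mm toward -y of the origin. The other wall is only 6 mm thick and is no stop
- vial_1: bystander: a third bottle like the others, loose on the bench beside the dock on the robot's side; origin at the centre of its underside
- dish_b: bystander: closed petri dish, 64 mm diameter, 14 mm high, loose on the bench left of the tray; origin at the centre of its underside

How it is judged:
On the way:
1. the tray is part way in, flat under the lips, its front edge still 12 to 90 mm short of the end stop (x of vial_tray in the frame of dock between -0.0885 and -0.0105 m and y of vial_tray in the frame of dock between -0.008 and 0.008 m and z of vial_tray in the frame of dock between 0.005 and 0.015 m and angle between the x axis of vial_tray and the x axis of dock, either way round below 0.15 rad), for 0.1 s.
At the end, for the whole second after the job is handed in: The tray lies flat on the dock's plate (within 2.5 mm, 0.04 rad), within 2 mm of home in x and y and 0.03 rad of square, pressing on the end stop and on the side stop with more than 2 N each, at rest, still held by the fingers (more than 3 N), with both vials in their pockets (x of vial_tray in the frame of dock between -0.0005 and 0.0045 m and y of vial_tray in the frame of dock between 0.003 and 0.008 m and z of vial_tray in the frame of dock between 0.005 and 0.0105 m and angle between the x axis of vial_tray and the x axis of dock, either way round below 0.03 rad and angle between vial_tray's own z axis and vertical below 0.04 rad and contact force between vial_tray and end_stop above 2 N and contact force between vial_tray and side_stop above 2 N and contact force between the fingers and vial_tray above 3 N and linear speed of vial_tray below 0.01 m/s and z of vial_0 in the frame of vial_tray between 0.002 and 0.014 m and x of vial_0 in the frame of vial_tray between 0.002 and 0.014 m and y of vial_0 in the frame of vial_tray between -0.006 and 0.006 m and z of vial_2 in the frame of vial_tray between 0.002 and 0.014 m and x of vial_2 in the frame of vial_tray between 0.036 and 0.048 m and y of vial_2 in the frame of vial_tray between -0.006 and 0.006 m); the arm keeps its last pose, push and grip.
It fails at once if a stop is slammed (over 60 N) (contact force between vial_tray and end_stop above 60 N or contact force between vial_tray and side_stop above 60 N).
It fails at once if a vial tips over or leaves its pocket (angle between any of vial_0, vial_2's own z axis and vertical above 0.6 rad or distance between vial_0 and vial_tray above 0.05 m or distance between vial_2 and vial_tray above 0.08 m).
It fails at once if the loose vial or the petri dish is disturbed (over 15 mm) (distance of any of vial_1, dish_b from where it was at the start of the episode above 0.015 m).
It also fails if it takes over 64 s, if anything falls off the work surface, if the arm or the gripper's body presses on something with over 40 N, if the wrist force passes 120 N, or if a joint passes its speed limit or range.

ROBOT

A 6-joint arm with a two-finger parallel gripper is mounted at the origin on a cart in front of the work surface, level with it; the furniture and walls round the work are solid. World frame = base frame: x ahead of the robot, y to its left, z up, the work surface at z = 0. Lengths are in m, angles in rad, forces in N, time in s.
With the tool pointing down it reaches from about 0.3 to 0.875 m from the base axis. Payload 6.4 kg.
Tool frame: the origin (TCP) lies at the very end of the fingers, on their centre line; the grasp point (between the pads) lies 19 mm behind it; z points along the fingers, y is the line along which they close (so a half turn about z gives the same grasp; the last joint's range is limited). The gripper opens to 85 mm and grips with 20 to 120 N. Pads are 22 mm wide; open, the fingers measure 114 mm over their backs; the gripper's body (76 mm by 85 mm) begins 54 mm behind the grasp point. The pads swing forward as they close: fully open they stand 13 mm farther back than shut.
Start: joints at [-1.481, 0.181, 1.607, -0, 1.354, -0.206], TCP at [0.168, -0.55, 0.231] pointing down, gripper open.
Joint ranges: [-2.99, 2.99], [-0.89, 2.07], [0.3, 2.58], [-1.14, 4.28], [0, 2.63], [-3.12, 3.12]. Speed limits (rad/s): [2.57, 2.57, 3.01, 3.14, 3.14, 3.14].

INTERFACE

Orientations are given as a unit quaternion [w, x, y, z].
In Python, from bench import ctrl gives the robot as it stands.
- The arm moves only by the tool jog_arm, never from a script. Its argument "series" is a list that holds one entry, the list of rows, each a list of 7 numbers: the shift along the tool's x, y, z in mm, then the turn, a rotation vector about the tool's x, y, z in rad, then the finger opening in mm, from 0 to 85.4. In form: [[[tx, ty, tz, rx, ry, rz, gripper], ...]]. A call has exactly 10 rows; each row shifts and turns the commanded pose from where the row before left it, along the tool's axes as they then stand; what a row does not reach is not made up. A row lasts 1/10 s, in which the tool goes at most 50 mm and 8.59 degrees, less where a joint would pass 70% of its speed; a pose out of reach is approached as far as the arm can. A call with a gripper value outside its range is refused whole. The fingers move at their own pace and stop on an object; the grip force is fixed at half the most. Time passes only in rows, so rows that do not move let the fingers close, or fill a call up. It gives the time, the measured TCP pose, the force, the opening and the grip force at its end, in the units of the state.
- ctrl.get_obs(): the state, without advancing time (a new reading comes with each control period).
- ctrl.camera(name): name is "scene" or "top" or "wrist"; returns a dict with "frame" (384x512x3 uint8, blue, green, red), "z_map" (384x512 float32, m along the optical axis (not along the pixel's ray), 0 where there is no reading), "fx", "fy", "cx", "cy" (pixels), "xyz" and "rotation" of the camera in the world. Camera axes: x right, y down, z forward; pixel columns grow to the right and rows downward; lengths in m; the calibration is good to about 2 mm. A picture is of the moment at which its call begins.
- ctrl.hand_in(): hands the job in; it is judged then, once.
The state is a dict: "time_s": time; "q": joint angles; "dq": joint speeds; "joint_efforts": joint torques, N m; "eef_pos": TCP position; "eef_rot": TCP orientation; "wrist_force": force on the tool from outside, world axes, zero at the start; "torque": the same for the moment, N m; "opening": opening from 0.0 (shut) to 1.0 (fully open); "grasp_force": force on a finger pad.
Only numpy, scipy, OpenCV 4.12 (cv2) and the standard library are available. Lean on these libraries where they do the work, as an engineer would, in place of code of your own. Each camera call takes 0.05 s, during which the arm holds its last target. There are 200 camera calls.

## Working session

There is one attempt and no reset: what is moved stays moved. The work goes in short steps, Python scripts to look and compute and a tool call to move; the robot and the scene stay as the last step left them, time stands still between calls to the robot, and variables do not carry over. Pictures are saved under pics/ and viewed, at most 10 in all, crops included, and the job is handed in when it is done.

Besides the shell and the picture viewer there is one more tool, called after "Emit:" by a JSON object that holds its "method" and its "body", one argument or row to a line. jog_arm: Moves the arm, as the interface text tells. Its arguments: {"type":"object","properties":{"series":{"type":"array"}},"required":["series"]}

```bash
mkdir -p pics; ls; cat > h.py <<'E'
import numpy as np, cv2, pickle
from bench import ctrl
def shot(n,tag):
    c=ctrl.camera(n); cv2.imwrite(f'pics/{tag}.png',c['frame']); pickle.dump(c,open(f'pics/{tag}.pkl','wb')); return c
def load(tag): return pickle.load(open(f'pics/{tag}.pkl','rb'))
def R(c):
    r=np.array(c['rotation'],float)
    if r.shape==(3,3): return r
    from scipy.spatial.transform import Rotation as Ro
    return Ro.from_quat([r[1],r[2],r[3],r[0]]).as_matrix()
def cloud(c):
    v,u=np.mgrid[:384,:512]; z=c['z_map']
    p=np.stack([(u-c['cx'])/c['fx']*z,(v-c['cy'])/c['fy']*z,z],-1)
    return p@R(c).T+np.array(c['xyz'])
def onplane(c,u,v,h):
    d=R(c)@np.array([(u-c['cx'])/c['fx'],(v-c['cy'])/c['fy'],1]); o=np.array(c['xyz']); return o+d*(h-o[2])/d[2]
E
python3 - <<'E'
from h import *
a=shot('top','top0'); b=shot('scene','scene0')
for c in(a,b): print(c['xyz'],c['rotation'],c['fx'],c['cx'],c['cy'],(c['z_map']>0).mean())
o=ctrl.get_obs(); print(o)
cv2.imwrite('pics/both.png',cv2.resize(np.hstack([a['frame'],b['frame']]),(800,300)))
E
```

```text
pics
[0.3467497  0.13230287 1.48755658] [ 0.04604731 -0.69795587  0.71388852 -0.03317274] 454.9762029422717 249.5070657781508 197.52809949811663 0.9960784912109375
[-0.24173807  0.52450211  0.60933184] [ 0.24802186 -0.45545353  0.75013244 -0.41030302] 352.16035735884526 254.51686827064583 193.1652688138583 0.9958953857421875
{'time_s': 0.1, 'q': array([-1.48129631e+00,  1.81472697e-01,  1.60791499e+00, -6.61141148e-06,
        1.35384609e+00, -2.06295208e-01]), 'dq': array([ 0.00027119, -0.00273734, -0.00352559,  0.0001591 , -0.00080648,
       -0.00116797]), 'joint_efforts': array([-8.85555642e-05, -4.45880842e+01, -3.52239811e+01, -1.67270114e-04,
        4.21716250e-03,  4.60323031e-05]), 'eef_pos': array([ 0.1675832 , -0.54949871,  0.23046755]), 'eef_rot': array([-8.19351081e-04,  9.89082631e-01,  1.47359682e-01,  4.46694569e-05]), 'wrist_force': array([ 0.23842986, -0.56384589,  0.43143136]), 'torque': array([ 0.03009568,  0.0078896 , -0.05031521]), 'grasp_force': 0.0, 'opening': 0.9992147338336668}
```

View pics/top0.png

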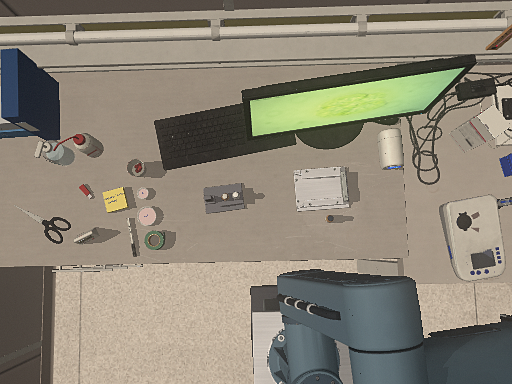

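View pics/scene0.png

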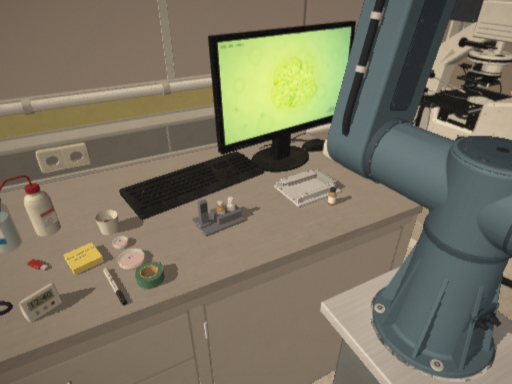

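The top view shows the tray at about (225,197), with the handle at (210,199) and vials at (224,196) and (236,195). The dock is at about (321,188) and the loose vial at (333,219). Next I'll enlarge crops and use the depth.

```bash
python3 - <<'E'
from h import *
a=load('top0'); b=load('scene0')
f=cv2.resize(a['frame'][155:230,195:360],None,fx=4.8,fy=4.8,interpolation=cv2.INTER_CUBIC)
cv2.imwrite('pics/c1.png',f)
f=cv2.resize(b['frame'][160:240,185:350],None,fx=4.8,fy=4.8,interpolation=cv2.INTER_CUBIC)
cv2.imwrite('pics/c2.png',f)
for n,c in(('top',a),('scene',b)):
    P=cloud(c).reshape(-1,3)
    print(n,onplane(c,*((225,197) if n=='top' else (220,218)),0.02))
    q=onplane(a,225,197,.01); d=onplane(a,320,188,.01)
    for nm,ctr,r in(('tray',q,.11),('dock',d,.13)):
        m=np.linalg.norm(P[:,:2]-ctr[:2],axis=1)<r
        S=P[m]; print(nm,ctr,np.histogram(S[:,2],bins=np.arange(-.01,.1,.004)))
        for lo,hi in((.005,.011),(.012,.018),(.019,.023),(.024,.032),(.032,.04),(.055,.068),(.078,.09)):
            s=S[(S[:,2]>lo)&(S[:,2]<hi)][:,:2].astype(np.float32)
            if len(s)>5: print(lo,hi,len(s),s.mean(0),cv2.minAreaRect(s*1000))
E
```

```text
top [0.51586987 0.23689897 0.02      ]
tray [0.51702227 0.2376117  0.01      ] (array([ 112,  664, 1167,  622,  315,  114,   30,   14,   90,  115,   70,
         11,    8,   17,   11,    2,    6,   27,   21,    5,    2,    3,
          9,   14,    7,    4,    0]), array([-0.01 , -0.006, -0.002,  0.002,  0.006,  0.01 ,  0.014,  0.018,
        0.022,  0.026,  0.03 ,  0.034,  0.038,  0.042,  0.046,  0.05 ,
        0.054,  0.058,  0.062,  0.066,  0.07 ,  0.074,  0.078,  0.082,
        0.086,  0.09 ,  0.094,  0.098]))
0.005 0.011 468 [0.5128865  0.25042456] ((518.1687622070312, 237.67193603515625), (216.37359619140625, 207.72323608398438), 73.2000961303711)
0.012 0.018 68 [0.5073213  0.25896063] ((514.6412353515625, 244.0625), (80.81476593017578, 124.48946380615234), 7.396718502044678)
0.019 0.023 21 [0.51183164 0.23022579] ((511.23681640625, 235.00875854492188), (55.94212341308594, 104.0737075805664), 13.891280174255371)
0.024 0.032 218 [0.51681584 0.21888079] ((515.2807006835938, 238.52902221679688), (53.27402877807617, 113.51114654541016), 5.51202392578125)
0.032 0.04 41 [0.5150107 0.2
[... 3890 characters left out ...]
07805 -0.0759434 ] ((509.8192138671875, -75.05007934570312), (172.26446533203125, 164.27586364746094), 89.62875366210938)
0.019 0.023 58 [ 0.50828594 -0.07248634] ((510.89959716796875, -68.40544128417969), (178.76284790039062, 159.69241333007812), 81.65530395507812)
0.024 0.032 412 [ 0.53757036 -0.08134246] ((516.6608276367188, -77.81396484375), (180.18576049804688, 164.41651916503906), 0.19830435514450073)
0.032 0.04 92 [ 0.51448065 -0.13214941] ((503.80670166015625, -130.5784454345703), (44.046688079833984, 172.26669311523438), 69.55464935302734)
0.055 0.068 10 [ 0.4386541  -0.09353553] ((438.7762756347656, -93.22760772705078), (12.284294128417969, 14.657333374023438), 0.10057398676872253)
```

View pics/c1.png

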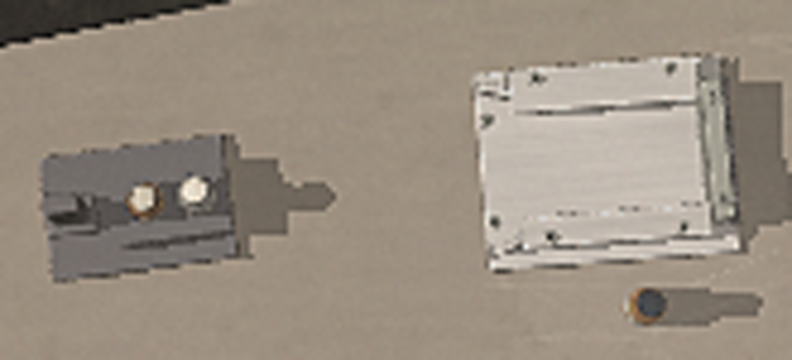

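View pics/c2.png

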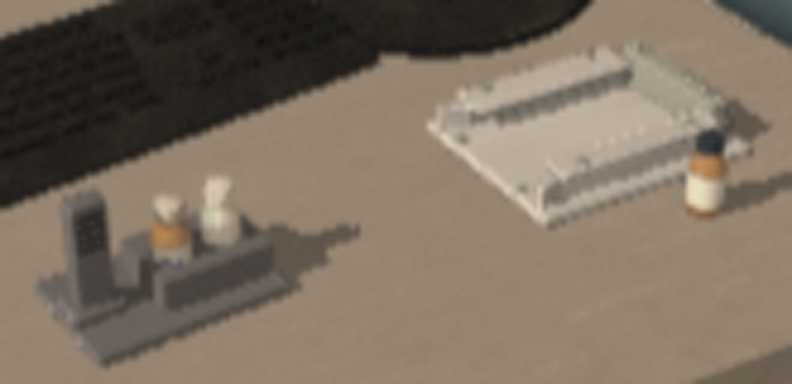

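The crops show the tray's foot plate with corners at crop pixels (40,157), (232,136), (250,256) and (55,282). The handle is on the left. The dock's mouth is on the left at (474,75)–(490,270) and its end stop is on the right. So the tray goes in toward world −y, and dock +y is world +x. Handle top from both views: about (0.510, 0.288, 0.084). I'll now move the wrist camera over the dock.

Emit:
{"method": "jog_arm", "body": {
  "series": [
    [[21,-17,-8,0,0,0,85],[21,-17,-8,0,0,0,85],[21,-17,-8,0,0,0,85],[21,-17,-8,0,0,0,85],[21,-17,-8,0,0,0,85],[21,-17,-8,0,0,0,85],[21,-17,-8,0,0,0,85],[21,-17,-8,0,0,0,85],[21,-17,-8,0,0,0,85],[21,-17,-8,0,0,0,85]]
  ]
}}

```text
time_s: 1.1
eef_pos: [0.3193, -0.325, 0.3113]
eef_rot: [-0.0, 0.989, 0.147, -0.0]
wrist_force: [0.7, -0.0, -1.0]
opening: 0.998
grasp_force: 0.0
```

Emit:
{"method": "jog_arm", "body": {
  "series": [
    [[21,-17,-5,0,0,0,85],[21,-17,-5,0,0,0,85],[21,-17,-5,0,0,0,85],[21,-17,-5,0,0,0,85],[21,-17,-5,0,0,0,85],[21,-17,-5,0,0,0,85],[21,-17,-5,0,0,0,85],[21,-17,-5,0,0,0,85],[21,-17,-5,0,0,0,85],[0,0,0,0,0,0,85]]
  ]
}}

```text
time_s: 2.1
eef_pos: [0.4563, -0.1226, 0.3567]
eef_rot: [-0.0, 0.989, 0.149, 0.0]
wrist_force: [0.4, -1.1, 0.3]
opening: 0.997
grasp_force: 0.0
```

```bash
python3 - <<'E'
from h import *
o=ctrl.get_obs(); print(o['eef_pos'],o['eef_rot'],o['q'],o['time_s'])
c=shot('wrist','w1'); print(c['xyz'],c['rotation'],c['fx'],c['cx'],c['cy'])
cv2.imwrite('pics/w1b.png',cv2.resize(c['frame'],(800,600),interpolation=cv2.INTER_CUBIC))
E
```

```text
[ 0.45627332 -0.1225854   0.35665124] [-2.43419724e-04  9.88823289e-01  1.49091272e-01  4.86399003e-04] [-5.15149182e-01 -1.35641291e-01  1.68029898e+00  9.83606402e-04
  1.59646965e+00  7.56374159e-01] 2.1
[ 0.53088844 -0.09972323  0.50106693] [ 0.12352772  0.79523616 -0.58647861 -0.09155977] 285.59229409558685 252.33039581493287 197.80944423881365
```

View pics/w1b.png

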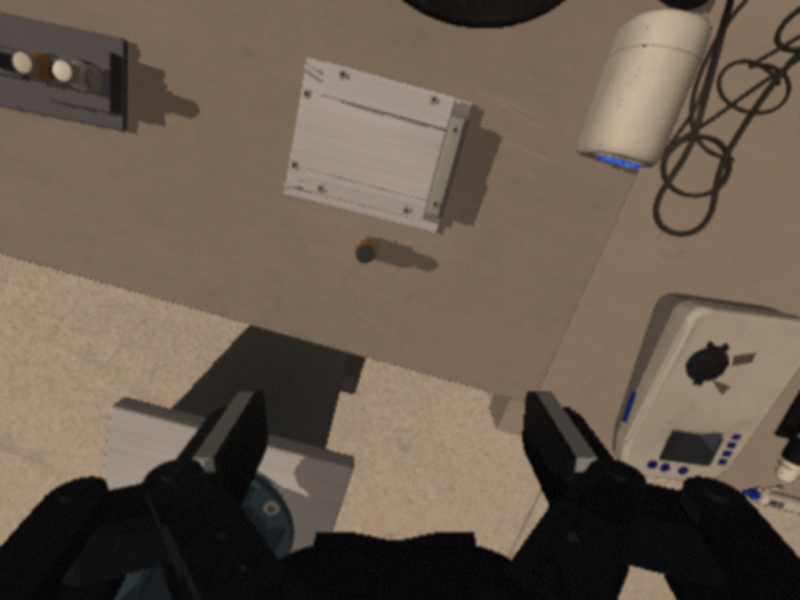

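The wrist view shows the dock at about (305–470, 60–230) in the enlarged picture: mouth on the left, grey end stop on the right. Loose vial is at (365,252) and the tray's front at (0–128, 15–130). I'll enlarge the dock to read its corners.

```bash
python3 - <<'E'
from h import *
c=load('w1'); a=load('top0')
f=cv2.resize(c['frame'][33:153,178:308],None,fx=5,fy=5,interpolation=cv2.INTER_CUBIC)
g=cv2.resize(a['frame'][163:213,288:353],None,fx=9,fy=9,interpolation=cv2.INTER_CUBIC)
h=np.zeros((600,650,3),np.uint8); h[:450,:585]=g
cv2.imwrite('pics/c3.png',f)
cv2.imwrite('pics/c4.png',g)
E
```

```text
(no output)
```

View pics/c3.png

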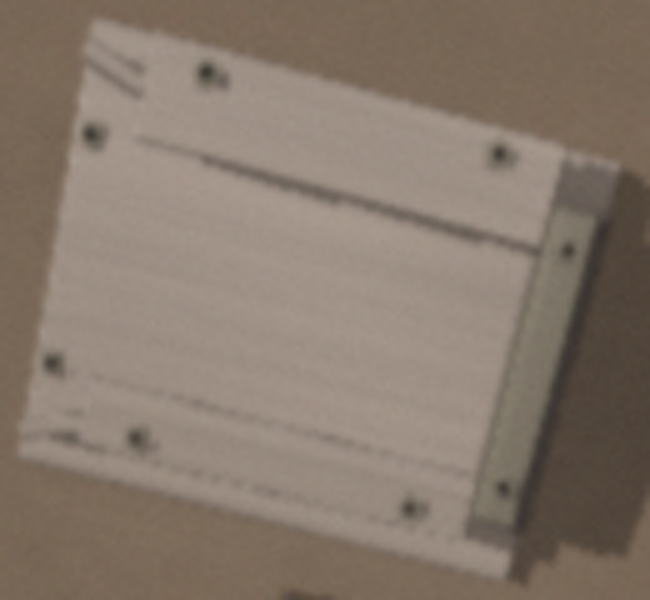

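View pics/c4.png

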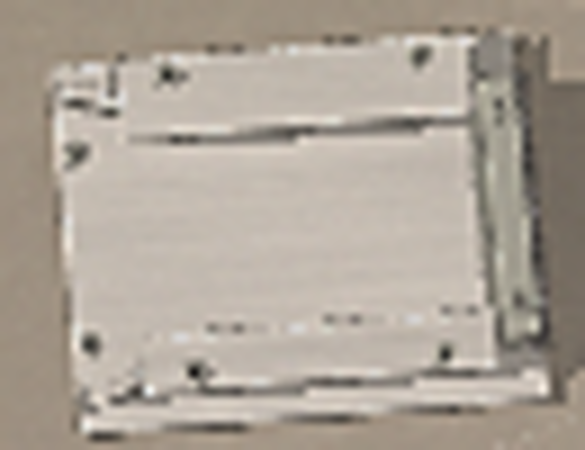

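```bash
cat > fit.py <<'E'
from h import *
from scipy.optimize import least_squares
def fit(obs,x0):
    def proj(p):
        ca,sa=np.cos(p[3]),np.sin(p[3]); out=[]
        for tag,off,s,pts in obs:
            c=load(tag)
            for (X,Y,Z),(u,v) in pts:
                w=np.array([p[0]+ca*X-sa*Y,p[1]+sa*X+ca*Y,p[2]+Z])/1
                k=R(c).T@(w-np.array(c['xyz']))
                U=c['fx']*k[0]/k[2]+c['cx'];V=c['fy']*k[1]/k[2]+c['cy']
                e=np.array([U-(off[0]+(u+.5)/s-.5),V-(off[1]+(v+.5)/s-.5)])*k[2]/c['fx']*1000
                out.append(e)
        return np.array(out)
    r=least_squares(lambda p:proj(p).ravel(),x0,loss='soft_l1',f_scale=2)
    return r.x,proj(r.x)
m=lambda L:[((x/1e3,y/1e3,z/1e3),uv) for x,y,z,uv in L]
E
python3 - <<'E'
from fit import *
w=m([(-85,-68,8,(20,457)),(85,-68,8,(505,578)),(-85,68,8,(92,22)),(65,47.5,34,(556,205)),(79,47.5,34,(600,213)),(65,-47.5,34,(472,525)),(-63,35.5,26,(140,137)),(65,35.5,26,(540,250)),(65,-35.5,26,(475,470))])
t=m([(-85,-68,8,(85,433)),(85,-68,8,(550,393)),(-85,68,8,(52,75)),(65,47.5,34,(475,82)),(65,-47.5,34,(500,345)),(79,-47.5,34,(540,335)),(-63,35.5,26,(130,140)),(65,35.5,26,(470,120)),(65,-35.5,26,(490,310))])
W=('w1',(178,33),5,w);T=('top0',(288,163),9,t)
for o in([W],[T],[W,T]):
    x,e=fit(o,[.52,-.08,0,-1.5]); print('dock',x.round(4),e.round(1).tolist())
t=m([(-63.5,42.5,8,(40,157)),(-63.5,-42.5,8,(53,282)),(63.5,-42.5,8,(250,256)),(63.5,42.5,8,(232,136)),(8,0,63,(144,200)),(42,0,63,(194,188))])
s=m([(-63.5,42.5,8,(38,288)),(-63.5,-42.5,4,(105,362)),(63.5,-42.5,8,(297,285)),(-45,0,85,(83,198)),(8,0,63,(169,203)),(42,0,63,(217,183))])
T=('top0',(195,155),4.8,t);S=('scene0',(185,160),4.8,s)
for o in([T],[S],[T,S]):
    x,e=fit(o,[.515,.244,0,-1.46]); print('tray',x.round(4),e.round(1).tolist())
    c,q=np.cos(x[3]),np.sin(x[3]); print('handle',x[0]-.045*c,x[1]-.045*q)
E
```

```text
dock [ 0.5417 -0.0751 -0.0032 -1.5154] [[0.3, 0.1], [0.6, 0.7], [1.0, -1.6], [-0.8, -0.1], [-0.7, 1.2], [-0.2, -3.5], [-1.3, 0.6], [-0.1, -0.6], [1.4, 1.8]]
dock [ 0.5417 -0.0806 -0.0313 -1.5146] [[0.7, 0.4], [-1.2, 1.7], [0.9, -1.2], [-0.4, -0.0], [-0.0, -2.0], [-0.6, 0.5], [-1.6, 2.0], [1.2, -0.8], [0.9, -0.3]]
dock [ 0.5403 -0.0757 -0.0046 -1.5163] [[0.9, 1.5], [0.6, 2.1], [1.6, 0.4], [-0.8, 1.8], [-0.8, 3.1], [-0.2, -2.0], [-0.8, 2.4], [-0.1, 1.3], [1.5, 3.3], [-2.1, -0.4], [-0.9, 1.0], [-1.9, -4.3], [-0.4, -2.8], [-0.0, -3.1], [-0.3, -0.7], [-3.9, -0.6], [1.1, -3.4], [0.9, -1.6]]
tray [ 0.5097  0.2378  0.0418 -1.4697] [[-0.4, -0.3], [0.4, 0.7], [-3.8, 2.2], [-2.2, -2.0], [2.2, -2.2], [4.0, 1.3]]
handle 0.5051427427868338 0.28256357647625585
tray [ 5.174e-01  2.426e-01 -1.000e-03 -1.440e+00] [[-2.1, -1.7], [-0.7, 2.2], [-2.5, -1.7], [1.7, 1.2], [1.0, -0.4], [2.3, 0.5]]
handle 0.5115724501964419 0.28719938792721195
tray [ 5.1460e-01  2.4240e-01  9.0000e-04 -1.4628e+00] [[-0.3, 0.9], [0.8, -0.6], [-7.3, 0.6], [-5.9, -1.3], [0.5, -2.3], [1.3, 1.2], [-0.9, -2.8], [-1.2, 2.0], [-1.1, -0.7], [2.2, 0.6], [2.3, -0.4], [4.1, 0.7]]
handle 0.5097143840954472 0.28714651943030933
```

Dock is at about (0.541, −0.0755) with yaw −1.516. The tray is at (0.515, 0.242) with yaw −1.463, and its handle at (0.510, 0.287). Heights agree with the text to about 4 mm, so I'll move over the handle.

Emit:
{"method": "jog_arm", "body": {
  "series": [
    [[17.1,-37.6,8,0,0,0,85],[17.1,-37.6,8,0,0,0,85],[17.1,-37.6,8,0,0,0,85],[17.1,-37.6,8,0,0,0,85],[17.1,-37.6,8,0,0,0,85],[17.1,-37.6,8,0,0,0,85],[17.1,-37.6,8,0,0,0,85],[17.1,-37.6,8,0,0,0,85],[17.1,-37.6,8,0,0,0,85],[17.1,-37.6,8,0,0,0,85]]
  ]
}}

```text
time_s: 3.15
eef_pos: [0.5093, 0.2851, 0.2754]
eef_rot: [0.0, 0.989, 0.147, -0.0]
wrist_force: [0.3, -0.5, -0.1]
opening: 0.996
grasp_force: 0.0
```

Emit:
{"method": "jog_arm", "body": {
  "series": [
    [[0,0,11,0,0,-0.138,60],[0,0,11,0,0,-0.138,60],[0,0,11,0,0,-0.138,60],[0,0,11,0,0,-0.138,60],[0,0,11,0,0,-0.138,60],[0,0,11,0,0,-0.138,60],[0,0,11,0,0,-0.138,60],[0,0,11,0,0,-0.138,60],[0,0,11,0,0,-0.138,60],[0,0,0,0,0,-0.138,60]]
  ]
}}

```text
time_s: 4.15
eef_pos: [0.5081, 0.2829, 0.1747]
eef_rot: [-0.001, 0.667, 0.745, -0.002]
wrist_force: [-0.5, -0.5, 0.0]
opening: 0.703
grasp_force: 0.0
```

```bash
python3 - <<'E'
from h import *
o=ctrl.get_obs(); print(o['eef_pos'],o['eef_rot'],o['q'],o['opening'],o['time_s'])
c=shot('wrist','w2'); print(c['xyz'],c['rotation'])
P=cloud(c).reshape(-1,3)
S=P[(np.linalg.norm(P[:,:2]-[.51,.287],axis=1)<.03)&(P[:,2]>.07)&(P[:,2]<.1)]; print(len(S),S.mean(0),cv2.minAreaRect((S[:,:2]*1000).astype(np.float32)))
S=P[(np.linalg.norm(P[:,:2]-[.515,.243],axis=1)<.1)&(P[:,2]>.003)&(P[:,2]<.013)]; print(len(S),cv2.minAreaRect((S[:,:2]*1000).astype(np.float32)))
cv2.imwrite('pics/w2b.png',cv2.resize(c['frame'],(800,600),interpolation=cv2.INTER_CUBIC))
E
```

```text
[0.50806338 0.28285753 0.1747324 ] [-0.00094397  0.66734222  0.74474779 -0.00204717] [ 3.04269299e-01  2.53547833e-01  1.63932301e+00 -4.91923981e-04
  1.25320620e+00  1.94900945e-01] 0.7034950674942249 4.15
[0.50008207 0.36078845 0.31896694] [0.15484924 0.98640413 0.05462578 0.00668059]
490 [0.51253101 0.29208494 0.08467316] ((512.9241943359375, 290.46856689453125), (14.273701667785645, 22.829570770263672), 6.45665168762207)
4021 ((515.2529296875, 249.072265625), (183.15721130371094, 183.699462890625), 14.533010482788086)
```

View pics/w2b.png

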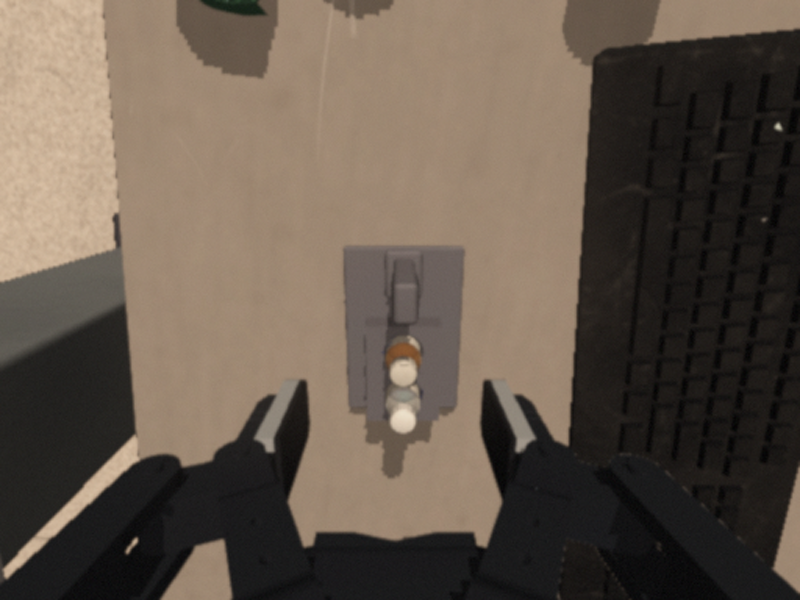

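The handle top is at (405,290) in the enlarged view, central between the fingers, and both vials are in line below it. The depth reading puts it at (0.513, 0.290, 0.085) with angle 6.5°, which matches the tool's yaw. I'll descend now.

Emit:
{"method": "jog_arm", "body": {
  "series": [
    [[2,1.5,12,0,0,0,60],[2,1.5,12,0,0,0,60],[1,1,12,0,0,0,60],[0,0,12,0,0,0,60],[0,0,12,0,0,0,60],[0,0,12,0,0,0,60],[0,0,12,0,0,0,60],[0,0,12,0,0,0,60],[0,0,12,0,0,0,60],[0,0,12,0,0,0,60]]
  ]
}}

```text
time_s: 5.2
eef_pos: [0.5126, 0.2902, 0.0563]
eef_rot: [0.0, 0.669, 0.743, 0.0]
wrist_force: [0.2, -0.2, -0.5]
opening: 0.703
grasp_force: 0.0
```

Emit:
{"method": "jog_arm", "body": {
  "series": [
    [[0,0,3,0,0,0,60],[0,0,3,0,0,0,50],[0,0,2,0,0,0,40],[0,0,0,0,0,0,35],[0,0,0,0,0,0,30],[0,0,0,0,0,0,25],[0,0,0,0,0,0,20],[0,0,0,0,0,0,15],[0,0,0,0,0,0,10],[0,0,0,0,0,0,5]]
  ]
}}

```text
time_s: 6.2
eef_pos: [0.5129, 0.2903, 0.0496]
eef_rot: [0.0, 0.669, 0.743, 0.0]
wrist_force: [0.3, 0.3, 1.4]
opening: 0.156
grasp_force: 58.9
```

Emit:
{"method": "jog_arm", "body": {
  "series": [
    [[0,0,0,0,0,0,0],[0,0,0,0,0,0,0],[0,0,0,0,0,0,0],[0,0,0,0,0,0,0],[0,0,0,0,0,0,0],[0,0,0,0,0,0,0],[0,0,-1,0,0,0,0],[0,0,-1,0,0,0,0],[0,0,-1,0,0,0,0],[0,0,-1,0,0,0,0]]
  ]
}}

```text
time_s: 7.2
eef_pos: [0.512, 0.29, 0.0527]
eef_rot: [-0.0, 0.669, 0.743, -0.001]
wrist_force: [0.2, 0.5, -3.0]
opening: 0.156
grasp_force: 58.3
```

```bash
python3 - <<'E'
from h import *
o=ctrl.get_obs(); print({k:np.round(v,4) for k,v in o.items()})
c=shot('wrist','w3'); cv2.imwrite('pics/w3b.png',cv2.resize(c['frame'],(800,600),interpolation=cv2.INTER_CUBIC))
E
```

```text
{'time_s': np.float64(7.2), 'q': array([0.3137, 0.4278, 1.6896, 0.    , 1.0256, 0.2087]), 'dq': array([ 0.0001, -0.018 , -0.0048,  0.0006,  0.0179,  0.0005]), 'joint_efforts': array([ 7.70000e-03, -5.14821e+01, -2.95950e+01, -1.06300e-01,
        1.63000e-02,  1.00000e-04]), 'eef_pos': array([0.512 , 0.29  , 0.0527]), 'eef_rot': array([-4.000e-04,  6.690e-01,  7.432e-01, -6.000e-04]), 'wrist_force': array([ 0.1715,  0.5234, -2.9565]), 'torque': array([0.1833, 0.0175, 0.0026]), 'grasp_force': np.float64(58.3345), 'opening': np.float64(0.1556)}
```

View pics/w3b.png

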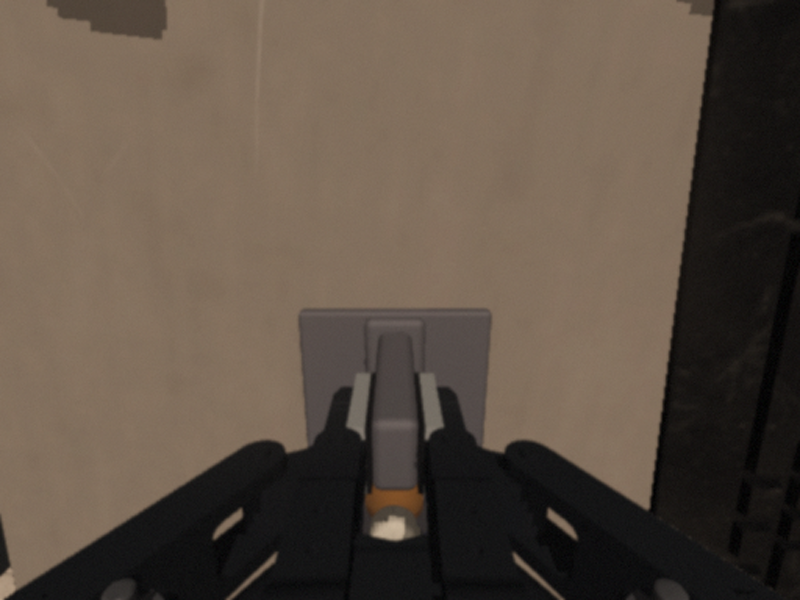

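The handle is held squarely: both pads on it, opening 0.156, 58 N, and the tray edge is square with the tool. I'll lift slightly, turn to the dock's yaw and carry it to just before the mouth.

Emit:
{"method": "jog_arm", "body": {
  "series": [
    [[0,0,-2,0,0,0,0],[-2,0,-3,0,0,0.005,0],[-4,0,-3,0,0,0.01,0],[-6,0,-1,0,0,0.01,0],[-8,0,0,0,0,0.01,0],[-9,0,0,0,0,0.01,0],[-9,0,0,0,0,0.005,0],[-9,0,0,0,0,0,0],[-9,0,0,0,0,0,0],[-9,0,0,0,0,0,0]]
  ]
}}

```text
time_s: 8.25
eef_pos: [0.517, 0.2244, 0.0623]
eef_rot: [-0.0, 0.687, 0.726, -0.0]
wrist_force: [0.2, 0.2, -2.5]
opening: 0.155
grasp_force: 58.4
```

Emit:
{"method": "jog_arm", "body": {
  "series": [
    [[-9,0,0,0,0,0,0],[-9,0,0,0,0,0,0],[-9,0,0,0,0,0,0],[-9,0,0,0,0,0,0],[-9,0,0,0,0,0,0],[-9,0,0,0,0,0,0],[-8,0,0,0,0,0,0],[-6,0,0,0,0,0,0],[-4,0,0,0,0,0,0],[-2,0,0,0,0,0,0]]
  ]
}}

```text
time_s: 9.25
eef_pos: [0.5212, 0.1511, 0.0623]
eef_rot: [0.0, 0.688, 0.726, 0.0]
wrist_force: [-0.1, -0.5, -2.2]
opening: 0.158
grasp_force: 58.4
```

```bash
cat > st.py <<'E'
from h import *
D=np.array([.5415,-.0755]); yw=-1.516
def st():
    o=ctrl.get_obs(); q=o['eef_rot']; th=2*np.arctan2(q[2],q[1])
    d=o['eef_pos'][:2]-D; xd=np.array([np.cos(yw),np.sin(yw)]); yd=np.array([-xd[1],xd[0]])
    f=o['wrist_force']
    print('t',o['time_s'],'pos',o['eef_pos'].round(4),'tray yaw err',round(float(th-np.pi-yw),4),'tray in dock mm',((d@xd+.045)*1e3).round(1),(d@yd*1e3).round(1),'z',((o['eef_pos'][2]-.0496)*1e3).round(1),'F dock',(f[:2]@xd).round(1),(f[:2]@yd).round(1),f[2].round(1),'T',o['torque'].round(2))
E
python3 - <<'E'
from st import *
st()
c=shot('scene','s1'); cv2.imwrite('pics/s1b.png',cv2.resize(c['frame'][150:255,200:340],None,fx=5.6,fy=5.6,interpolation=cv2.INTER_CUBIC)); shot('top','t1'); shot('wrist','w4')
E
```

```text
t 9.25 pos [0.5212 0.1511 0.0623] tray yaw err -0.0001 tray in dock mm -182.3 -7.9 z 12.7 F dock 0.5 -0.2 -2.2 T [ 0.09 -0.    0.02]
```

View pics/s1b.png

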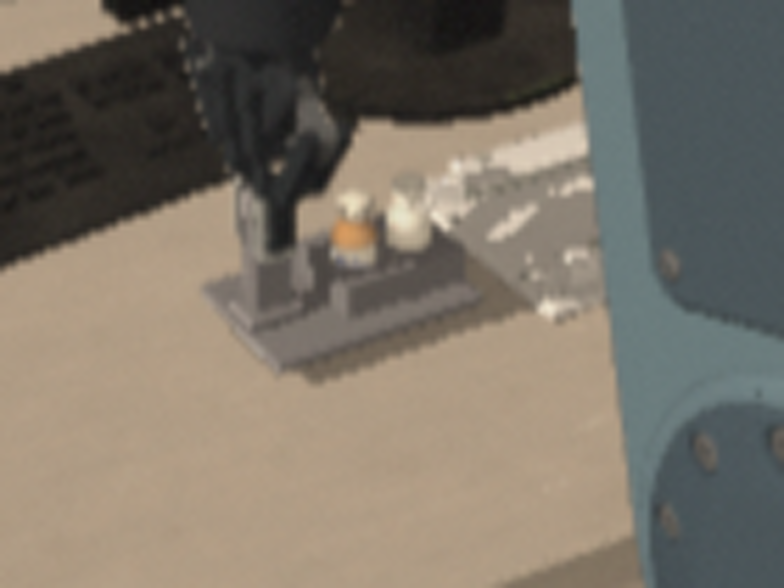

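The tray hangs level about 12 mm up, with both vials seated, in front of the dock mouth. By my estimate it needs +8 mm sideways. I'll shift it, lower it slightly and approach.

Emit:
{"method": "jog_arm", "body": {
  "series": [
    [[0,1,0,0,0,0,0],[0,2,0,0,0,0,0],[0,2,0.5,0,0,0,0],[0,2,0.5,0,0,0,0],[-2,1,0.5,0,0,0,0],[-4,0,0,0,0,0,0],[-4,0,0,0,0,0,0],[-4,0,0,0,0,0,0],[-4,0,0,0,0,0,0],[-2,0,0,0,0,0,0]]
  ]
}}

```text
time_s: 10.4
eef_pos: [0.5302, 0.1313, 0.0608]
eef_rot: [0.0, 0.688, 0.726, -0.0]
wrist_force: [0.1, -0.2, -2.8]
opening: 0.155
grasp_force: 58.4
```

```bash
python3 - <<'E'
from st import *
st()
a=shot('top','t2');c=shot('wrist','w5')
f=cv2.resize(a['frame'][150:225,225:365],None,fx=5.7,fy=5.7,interpolation=cv2.INTER_CUBIC)
cv2.imwrite('pics/t2b.png',f)
E
```

```text
t 10.4 pos [0.5302 0.1313 0.0608] tray yaw err -0.0003 tray in dock mm -162.1 0.1 z 11.2 F dock 0.2 0.1 -2.8 T [0.15 0.08 0.  ]
```

View pics/t2b.png

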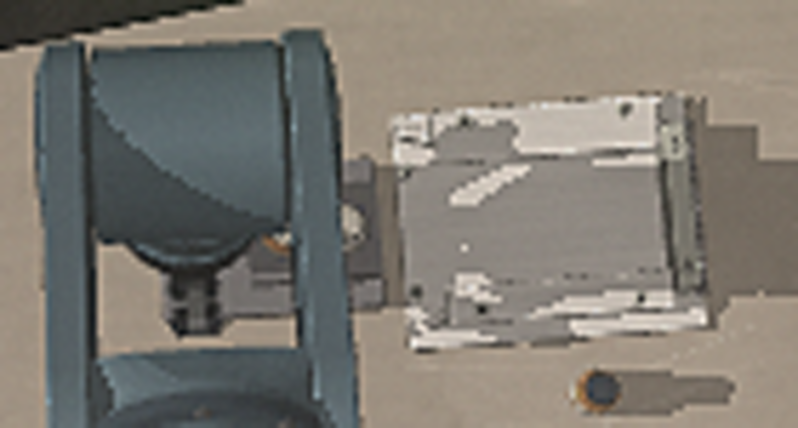

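The tray's front edge midpoint is at (378,231) and the dock's left edge midpoint at (402,234). That is lined up to within about 2 mm, so I'll enter the mouth.

Emit:
{"method": "jog_arm", "body": {
  "series": [
    [[-3,0,0,0,0,0,0],[-6,0,0,0,0,0,0],[-7,0,0,0,0,0,0],[-7,0,0,0,0,0,0],[-7,0,0,0,0,0,0],[-7,0,0,0,0,0,0],[-7,0,0,0,0,0,0],[-7,0,0,0,0,0,0],[-5,0,0,0,0,0,0],[-3,0,0,0,0,0,0]]
  ]
}}

```text
time_s: 11.5
eef_pos: [0.5335, 0.0724, 0.0608]
eef_rot: [0.0, 0.688, 0.726, -0.0]
wrist_force: [-0.5, 0.1, -2.6]
opening: 0.156
grasp_force: 58.4
```

```bash
python3 -c "
from st import *
st()"
```

```text
t 11.5 pos [0.5335 0.0724 0.0608] tray yaw err -0.0003 tray in dock mm -103.1 0.1 z 11.2 F dock -0.1 -0.5 -2.6 T [ 0.13 -0.03 -0.05]
```

Emit:
{"method": "jog_arm", "body": {
  "series": [
    [[-3,0,0,0,0,0,0],[-6,0,0,0,0,0,0],[-7,0,0,0,0,0,0],[-7,0,0,0,0,0,0],[-6,0,0.5,0,0,0,0],[-4,0,0.5,0,0,0,0],[-2,0,0.5,0,0,0,0],[0,0,0.5,0,0,0,0],[0,0,0.3,0,0,0,0],[0,0,0.2,0,0,0,0]]
  ]
}}

```text
time_s: 12.5
eef_pos: [0.5353, 0.0383, 0.0582]
eef_rot: [-0.0, 0.687, 0.726, -0.0]
wrist_force: [0.2, 0.6, -2.7]
opening: 0.152
grasp_force: 58.4
```

```bash
python3 -c "
from st import *
st()"
```

```text
t 12.5 pos [0.5353 0.0383 0.0582] tray yaw err 0.0005 tray in dock mm -68.9 0.0 z 8.6 F dock -0.5 0.2 -2.7 T [0.1  0.   0.01]
```

Emit:
{"method": "jog_arm", "body": {
  "series": [
    [[0,0,0.2,0,0,0,0],[0,0,0.2,0,0,0,0],[0,0,0.2,0,0,0,0],[0,0,0.2,0,0,0,0],[0,0,0.2,0,0,0,0],[0,0,0.2,0,0,0,0],[0,0,0,0,0,0,0],[0,0,0,0,0,0,0],[0,0,0,0,0,0,0],[0,0,0,0,0,0,0]]
  ]
}}

```text
time_s: 13.5
eef_pos: [0.5354, 0.0382, 0.0576]
eef_rot: [0.0, 0.687, 0.726, 0.0]
wrist_force: [-2.5, 1.0, 5.0]
opening: 0.153
grasp_force: 59.4
```

```bash
python3 -c "
from st import *
st()"
```

```text
t 13.5 pos [0.5354 0.0382 0.0576] tray yaw err 0.0003 tray in dock mm -68.8 0.2 z 8.0 F dock -1.1 -2.4 5.0 T [ 0.22  0.47 -0.05]
```

Resting on the plate at z = 8.0 mm with 5 N down. Now I'll slide forward.

Emit:
{"method": "jog_arm", "body": {
  "series": [
    [[-2,0,-0.2,0,0,0,0],[-4,0,-0.1,0,0,0,0],[-6,0,0,0,0,0,0],[-7,0,0,0,0,0,0],[-7,0,0,0,0,0,0],[-7,0,0,0,0,0,0],[-6,0,0,0,0,0,0],[-4,0,0,0,0,0,0],[-3,0,0,0,0,0,0],[-2,0,0,0,0,0,0]]
  ]
}}

```text
time_s: 14.5
eef_pos: [0.5381, -0.0101, 0.0576]
eef_rot: [0.0, 0.687, 0.726, 0.0]
wrist_force: [-0.5, 4.2, 5.7]
opening: 0.157
grasp_force: 59.5
```

```bash
python3 -c "
from st import *
st()"
```

```text
t 14.5 pos [ 0.5381 -0.0101  0.0576] tray yaw err 0.0 tray in dock mm -20.5 0.2 z 8.0 F dock -4.2 -0.3 5.7 T [ 0.64 -0.02 -0.  ]
```

Emit:
{"method": "jog_arm", "body": {
  "series": [
    [[-2,0,0,0,0,0,0],[-3,0,0,0,0,0,0],[-3,0,0,0,0,0,0],[-2,0,0,0,0,0,0],[-2,0,0,0,0,0,0],[-2,0,0,0,0,0,0],[-1,0,0,0,0,0,0],[-0.5,0,0,0,0,0,0],[-0.5,0,0,0,0,0,0],[0,0,0,0,0,0,0]]
  ]
}}

```text
time_s: 15.5
eef_pos: [0.539, -0.0259, 0.0576]
eef_rot: [0.0, 0.687, 0.726, 0.0]
wrist_force: [0.1, 3.4, 4.6]
opening: 0.156
grasp_force: 59.6
```

Emit:
{"method": "jog_arm", "body": {
  "series": [
    [[-0.3,0,0,0,0,0,0],[-0.3,0,0,0,0,0,0],[-0.3,0,0,0,0,0,0],[-0.3,0,0,0,0,0,0],[-0.3,0,0,0,0,0,0],[-0.3,0,0,0,0,0,0],[-0.3,0,0,0,0,0,0],[0,0,0,0,0,0,0],[0,0,0,0,0,0,0],[0,0,0,0,0,0,0]]
  ]
}}

```text
time_s: 16.5
eef_pos: [0.5391, -0.0279, 0.0576]
eef_rot: [0.0, 0.687, 0.726, 0.0]
wrist_force: [0.3, 4.2, 5.5]
opening: 0.154
grasp_force: 59.6
```

```bash
python3 -c "
from st import *
st()"
```

```text
t 16.5 pos [ 0.5391 -0.0279  0.0576] tray yaw err 0.0004 tray in dock mm -2.7 0.2 z 8.0 F dock -4.1 0.6 5.5 T [ 0.58  0.06 -0.02]
```

Not in contact yet. I'll do the side stop first (about +5 mm), then the end.

Emit:
{"method": "jog_arm", "body": {
  "series": [
    [[0,0.3,0,0,0,0,0],[0,0.4,0,0,0,0,0],[0,0.4,0,0,0,0,0],[0,0.4,0,0,0,0,0],[0,0.3,0,0,0,0,0],[0,0.3,0,0,0,0,0],[0,0.3,0,0,0,0,0],[0,0.3,0,0,0,0,0],[0,0.3,0,0,0,0,0],[0,0,0,0,0,0,0]]
  ]
}}

```text
time_s: 17.5
eef_pos: [0.541, -0.0283, 0.0576]
eef_rot: [-0.001, 0.687, 0.726, -0.001]
wrist_force: [-5.8, 1.3, 9.7]
opening: 0.154
grasp_force: 60.3
```

```bash
python3 -c "
from st import *
st()"
```

```text
t 17.5 pos [ 0.541  -0.0283  0.0576] tray yaw err 0.0003 tray in dock mm -2.2 2.1 z 8.0 F dock -1.6 -5.7 9.7 T [ 0.22  0.78 -0.08]
```

Emit:
{"method": "jog_arm", "body": {
  "series": [
    [[0,0,-0.2,0,0,0,0],[0,0,-0.2,0,0,0,0],[0,0.3,0,0,0,0,0],[0,0.3,0,0,0,0,0],[0,0.3,0,0,0,0,0],[0,0.3,0,0,0,0,0],[0,0,0,0,0,0,0],[0,0,0,0,0,0,0],[0,0,0,0,0,0,0],[0,0,0,0,0,0,0]]
  ]
}}

```text
time_s: 18.5
eef_pos: [0.5418, -0.0283, 0.0577]
eef_rot: [-0.001, 0.687, 0.726, -0.001]
wrist_force: [-5.8, 0.3, 7.7]
opening: 0.155
grasp_force: 60.1
```

```bash
python3 -c "
from st import *
st()"
```

```text
t 18.5 pos [ 0.5418 -0.0283  0.0577] tray yaw err 0.0004 tray in dock mm -2.1 2.9 z 8.1 F dock -0.6 -5.8 7.7 T [ 0.03  0.85 -0.08]
```

Emit:
{"method": "jog_arm", "body": {
  "series": [
    [[0,0.3,-0.1,0,0,0,0],[0,0.3,-0.1,0,0,0,0],[0,0.3,0,0,0,0,0],[0,0.3,0,0,0,0,0],[0,0.3,0,0,0,0,0],[0,0,0,0,0,0,0],[0,0,0,0,0,0,0],[0,0,0,0,0,0,0],[0,0,0,0,0,0,0],[0,0,0,0,0,0,0]]
  ]
}}

```text
time_s: 19.5
eef_pos: [0.5436, -0.0281, 0.0577]
eef_rot: [-0.001, 0.687, 0.726, -0.001]
wrist_force: [-6.3, -1.8, 5.6]
opening: 0.154
grasp_force: 59.6
```

```bash
python3 -c "
from st import *
st()"
```

```text
t 19.5 pos [ 0.5436 -0.0281  0.0577] tray yaw err 0.0002 tray in dock mm -2.2 4.7 z 8.1 F dock 1.4 -6.4 5.6 T [-0.26  0.97 -0.16]
```

Emit:
{"method": "jog_arm", "body": {
  "series": [
    [[0,0.2,0,0,0,0,0],[0,0.2,0,0,0,0,0],[0,0.2,0,0,0,0,0],[0,0.2,0,0,0,0,0],[0,0.2,0,0,0,0,0],[0,0,0,0,0,0,0],[0,0,0,0,0,0,0],[0,0,0,0,0,0,0],[0,0,0,0,0,0,0],[0,0,0,0,0,0,0]]
  ]
}}

```text
time_s: 20.5
eef_pos: [0.5438, -0.0281, 0.0578]
eef_rot: [-0.001, 0.687, 0.726, -0.002]
wrist_force: [-9.2, -2.4, 10.0]
opening: 0.154
grasp_force: 60.2
```

```bash
python3 -c "
from st import *
st()"
```

```text
t 20.5 pos [ 0.5438 -0.0281  0.0578] tray yaw err 0.0003 tray in dock mm -2.2 4.9 z 8.2 F dock 1.9 -9.3 10.0 T [-0.35  1.63 -0.2 ]
```

Contact with the side stop at y = 4.9 mm, as expected. Now I'll creep to the end stop.

Emit:
{"method": "jog_arm", "body": {
  "series": [
    [[-0.3,0,0,0,0,0,0],[-0.3,0,0,0,0,0,0],[-0.3,0,0,0,0,0,0],[-0.3,0,0,0,0,0,0],[-0.3,0,0,0,0,0,0],[-0.3,0,0,0,0,0,0],[-0.3,0,0,0,0,0,0],[-0.3,0,0,0,0,0,0],[0,0,0,0,0,0,0],[0,0,0,0,0,0,0]]
  ]
}}

```text
time_s: 21.5
eef_pos: [0.5438, -0.0281, 0.0578]
eef_rot: [-0.003, 0.687, 0.726, -0.001]
wrist_force: [-10.6, 7.9, 12.8]
opening: 0.154
grasp_force: 60.7
```

```bash
python3 -c "
from st import *
st()"
```

```text
t 21.5 pos [ 0.5438 -0.0281  0.0578] tray yaw err 0.0005 tray in dock mm -2.2 4.9 z 8.2 F dock -8.5 -10.1 12.8 T [ 0.94  1.48 -0.24]
```

Emit:
{"method": "jog_arm", "body": {
  "series": [
    [[0,0,-0.2,0,0,0,0],[0,0,-0.2,0,0,0,0],[0,0,-0.2,0,0,0,0],[-0.3,0,0,0,0,0,0],[-0.3,0,0,0,0,0,0],[-0.3,0,0,0,0,0,0],[-0.3,0,0,0,0,0,0],[-0.3,0,0,0,0,0,0],[0,0,0,0,0,0,0],[0,0,0,0,0,0,0]]
  ]
}}

```text
time_s: 22.5
eef_pos: [0.5438, -0.0295, 0.0578]
eef_rot: [-0.003, 0.687, 0.726, -0.0]
wrist_force: [-7.1, 8.2, 7.6]
opening: 0.158
grasp_force: 59.8
```

```bash
python3 -c "
from st import *
st()
shot('wrist','w6');shot('top','t6');shot('scene','s6')
c=load('t6');cv2.imwrite('pics/t6b.png',cv2.resize(c['frame'][150:225,250:390],None,fx=5.7,fy=5.7,interpolation=cv2.INTER_CUBIC))"
```

```text
t 22.5 pos [ 0.5438 -0.0295  0.0578] tray yaw err 0.0004 tray in dock mm -0.9 4.9 z 8.2 F dock -8.6 -6.7 7.6 T [ 1.01  1.14 -0.17]
```

It was friction, and it slides on. Continuing.

Emit:
{"method": "jog_arm", "body": {
  "series": [
    [[-0.3,0,-0.1,0,0,0,0],[-0.3,0,-0.1,0,0,0,0],[-0.3,0,0,0,0,0,0],[-0.3,0,0,0,0,0,0],[-0.3,0,0,0,0,0,0],[-0.3,0,0,0,0,0,0],[0,0,0,0,0,0,0],[0,0,0,0,0,0,0],[0,0,0,0,0,0,0],[0,0,0,0,0,0,0]]
  ]
}}

```text
time_s: 23.65
eef_pos: [0.544, -0.0308, 0.0579]
eef_rot: [-0.003, 0.687, 0.726, -0.0]
wrist_force: [-6.0, 9.6, 6.7]
opening: 0.154
grasp_force: 59.8
```

```bash
python3 -c "
from st import *
st()"
```

```text
t 23.65 pos [ 0.544  -0.0308  0.0579] tray yaw err 0.0003 tray in dock mm 0.5 4.9 z 8.3 F dock -9.9 -5.5 6.7 T [ 1.28  1.14 -0.24]
```

Emit:
{"method": "jog_arm", "body": {
  "series": [
    [[-0.3,0,0,0,0,0,0],[-0.3,0,0,0,0,0,0],[-0.3,0,0,0,0,0,0],[-0.3,0,0,0,0,0,0],[-0.3,0,0,0,0,0,0],[0,0,0,0,0,0,0],[0,0,0,0,0,0,0],[0,0,0,0,0,0,0],[0,0,0,0,0,0,0],[0,0,0,0,0,0,0]]
  ]
}}

```text
time_s: 24.65
eef_pos: [0.544, -0.0309, 0.0581]
eef_rot: [-0.004, 0.687, 0.726, 0.001]
wrist_force: [-7.1, 14.6, 10.0]
opening: 0.153
grasp_force: 60.2
```

```bash
python3 -c "
from st import *
st()"
```

```text
t 24.65 pos [ 0.544  -0.0309  0.0581] tray yaw err 0.0004 tray in dock mm 0.6 4.9 z 8.5 F dock -14.9 -6.3 10.0 T [ 2.19  1.14 -0.28]
```

This looks like the end stop: 15 N exceeds the friction, and x is 0.6 against an expected 1.5. I'll firm up the side push and check with pictures.

Emit:
{"method": "jog_arm", "body": {
  "series": [
    [[0,0.2,0,0,0,0,0],[0,0.2,0,0,0,0,0],[0,0.2,0,0,0,0,0],[0,0.2,0,0,0,0,0],[0,0.2,0,0,0,0,0],[-0.2,0.2,0,0,0,0,0],[-0.2,0,0,0,0,0,0],[0,0,0,0,0,0,0],[0,0,0,0,0,0,0],[0,0,0,0,0,0,0]]
  ]
}}

```text
time_s: 25.65
eef_pos: [0.544, -0.0309, 0.0581]
eef_rot: [-0.005, 0.687, 0.726, -0.0]
wrist_force: [-13.2, 16.9, 15.0]
opening: 0.158
grasp_force: 61.1
```

```bash
python3 -c "
from st import *
st()
o=ctrl.get_obs(); print(o['eef_rot'].round(4))
c=shot('scene','s7');d=shot('wrist','w7');e=shot('top','t7')
g=lambda c,y,x:cv2.resize(c['frame'][y:y+75,x:x+100],(400,300),interpolation=cv2.INTER_CUBIC)
cv2.imwrite('pics/m7.png',np.vstack([np.hstack([g(c,155,255),g(e,150,280)]),np.hstack([cv2.resize(d['frame'],(400,300)),cv2.resize(c['frame'],(400,300))])]))"
```

```text
t 25.65 pos [ 0.544  -0.0309  0.0581] tray yaw err 0.0006 tray in dock mm 0.6 4.9 z 8.5 F dock -17.6 -12.3 15.0 T [ 2.24  1.87 -0.28]
[-4.900e-03  6.873e-01  7.264e-01 -1.000e-04]
```

View pics/m7.png

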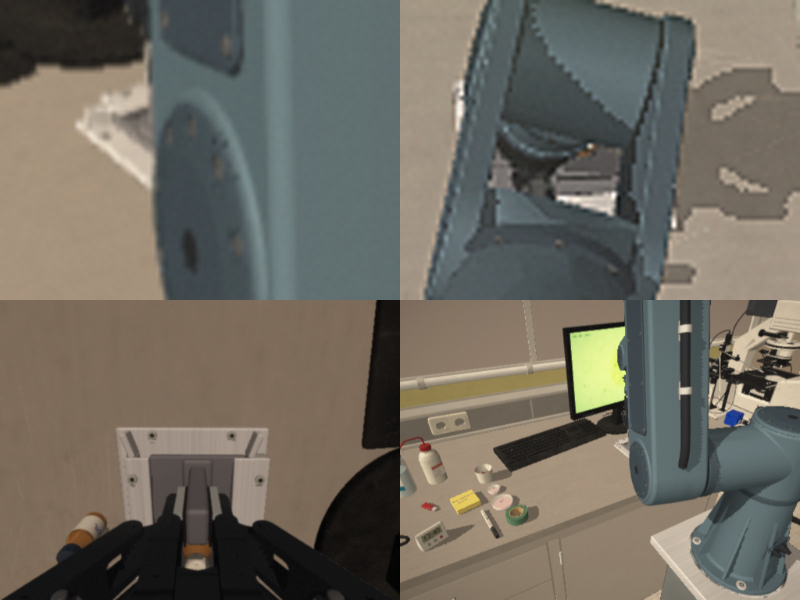

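The wrist view shows the tray in the channel, its side against the right (+y) stop, with its rear edge near row 455 and the plate's edge at row 428. I've viewed more pictures than the allowance, so I'll check the rear-edge distance numerically only.

```bash
python3 -c "
from st import *
c=load('w7'); f=c['frame'].astype(int).sum(2)/3
for u in (205,290):
    print(u,[(v,int(f[v,u])) for v in range(155,212)])
P=cloud(c)
xd=np.array([np.cos(yw),np.sin(yw)])
for v in (164,165,166,167): print(v,[((onplane(c,u,v,.008)[:2]-D)@xd*1e3).round(1) for u in (205,290)])
for v in range(194,206,1): print(v,[((onplane(c,u,v,.016)[:2]-D)@xd*1e3).round(1) for u in (205,290)])
st()"
```

```text
205 [(155, 108), (156, 110), (157, 109), (158, 109), (159, 108), (160, 107), (161, 110), (162, 118), (163, 141), (164, 158), (165, 163), (166, 157), (167, 148), (168, 144), (169, 145), (170, 145), (171, 146), (172, 145), (173, 145), (174, 145), (175, 143), (176, 145), (177, 144), (178, 145), (179, 145), (180, 144), (181, 146), (182, 146), (183, 147), (184, 144), (185, 147), (186, 147), (187, 145), (188, 146), (189, 146), (190, 147), (191, 147), (192, 144), (193, 146), (194, 146), (195, 146), (196, 138), (197, 112), (198, 85), (199, 83), (200, 90), (201, 90), (202, 84), (203, 81), (204, 78), (205, 78), (206, 79), (207, 78), (208, 80), (209, 78), (210, 79), (211, 79)]
290 [(155, 106), (156, 107), (157, 107), (158, 109), (159, 107), (160, 107), (161, 110), (162, 114), (163, 134), (164, 156), (165, 165), (166, 163), (167, 154), (168, 149), (169, 145), (170, 140), (171, 135), (172, 129), (173, 126), (174, 129), (175, 135), (176, 137), (177, 141), (178, 142), (179, 146), (180, 149), (181, 150), (182, 151), (183, 151), (184, 151), (185, 151), (186, 151), (187, 150), (188, 152), (189, 151), 
[... 370 characters left out ...]
(-83.7)]
167 [np.float64(-82.8), np.float64(-83.0)]
194 [np.float64(-65.7), np.float64(-65.9)]
195 [np.float64(-65.0), np.float64(-65.2)]
196 [np.float64(-64.3), np.float64(-64.4)]
197 [np.float64(-63.6), np.float64(-63.7)]
198 [np.float64(-62.8), np.float64(-63.0)]
199 [np.float64(-62.1), np.float64(-62.3)]
200 [np.float64(-61.4), np.float64(-61.6)]
201 [np.float64(-60.7), np.float64(-60.9)]
202 [np.float64(-59.9), np.float64(-60.1)]
203 [np.float64(-59.2), np.float64(-59.4)]
204 [np.float64(-58.5), np.float64(-58.7)]
205 [np.float64(-57.8), np.float64(-57.9)]
t 25.8 pos [ 0.544  -0.0309  0.0582] tray yaw err 0.0005 tray in dock mm 0.6 4.9 z 8.6 F dock -18.0 -11.2 15.8 T [ 2.21  1.82 -0.3 ]
```

The rear edge is 23.3 mm from the plate's edge (expected 23.0) at both columns, so the tray is home and square. I'll ease the down-force so the stops, not plate friction, carry the push.

Emit:
{"method": "jog_arm", "body": {
  "series": [
    [[0,0,-0.2,0,0,0,0],[0,0,-0.2,0,0,0,0],[0,0,-0.2,0,0,0,0],[0,0,-0.2,0,0,0,0],[0,0.1,0,0,0,0,0],[0,0.1,0,0,0,0,0],[0,0,0,0,0,0,0],[0,0,0,0,0,0,0],[0,0,0,0,0,0,0],[0,0,0,0,0,0,0]]
  ]
}}

```text
time_s: 26.8
eef_pos: [0.544, -0.031, 0.0583]
eef_rot: [-0.005, 0.687, 0.726, -0.0]
wrist_force: [-10.2, 15.7, 10.1]
opening: 0.157
grasp_force: 60.3
```

```bash
python3 -c "
from st import *
st(); o=ctrl.get_obs(); print(o['eef_rot'].round(4))"
```

```text
t 26.8 pos [ 0.544  -0.031   0.0583] tray yaw err 0.0005 tray in dock mm 0.7 5.0 z 8.7 F dock -16.3 -9.4 10.1 T [ 2.23  1.55 -0.26]
[-5.000e-03  6.873e-01  7.264e-01 -2.000e-04]
```

Emit:
{"method": "jog_arm", "body": {
  "series": [
    [[0,0.2,0,0,0,0,0],[0,0.2,-0.1,0,0,0,0],[0,0.2,-0.1,0,0,0,0],[0,0.2,-0.1,0,0,0,0],[0,0.2,-0.1,0,0,0,0],[0,0,0,0,0,0,0],[0,0,0,0,0,0,0],[0,0,0,0,0,0,0],[0,0,0,0,0,0,0],[0,0,0,0,0,0,0]]
  ]
}}

```text
time_s: 27.8
eef_pos: [0.5441, -0.031, 0.0584]
eef_rot: [-0.006, 0.687, 0.726, -0.001]
wrist_force: [-13.4, 14.9, 10.5]
opening: 0.154
grasp_force: 60.4
```

Emit:
{"method": "jog_arm", "body": {
  "series": [
    [[0,0,0,0,0,0,0],[0,0,0,0,0,0,0],[0,0,0,0,0,0,0],[0,0,0,0,0,0,0],[0,0,0,0,0,0,0],[0,0,0,0,0,0,0],[0,0,0,0,0,0,0],[0,0,0,0,0,0,0],[0,0,0,0,0,0,0],[0,0,0,0,0,0,0]]
  ]
}}

```text
time_s: 28.8
eef_pos: [0.5442, -0.031, 0.0584]
eef_rot: [-0.006, 0.687, 0.726, -0.001]
wrist_force: [-13.0, 15.0, 10.4]
opening: 0.158
grasp_force: 60.4
```

```bash
python3 -c "
from st import *
st(); o=ctrl.get_obs(); print(o['eef_rot'].round(4),abs(o['dq']).max())"
```

```text
t 28.8 pos [ 0.5442 -0.031   0.0584] tray yaw err 0.0006 tray in dock mm 0.7 5.1 z 8.8 F dock -15.7 -12.2 10.4 T [ 2.08  1.97 -0.24]
[-0.0057  0.6873  0.7264 -0.0009] 0.0015192992336142807
```

Steady against both stops: about 15 N at the end, 12 N at the side. Handing in.

```bash
python3 -c "
from st import *
print(ctrl.hand_in()); st()"
```

```text
the job is handed in; nothing more can be done
None
the job is handed in; nothing more can be done
```

The job is handed in (no verdict was returned): the tray measured home and square in the corner, still gripped at about 60 N, with the wrist sensor reading about 16 N toward the end stop and 12 N toward the side stop (plate friction takes part of each). I viewed 12 pictures against your limit of 10.

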